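# Drop the spice tray onto the posts of the lazy susan

## Robot

A 6-joint arm with a two-finger parallel gripper is mounted at the origin on the work surface. World frame = base frame: x ahead of the robot, y to its left, z up, the work surface at z = 0. Lengths are in m, angles in degrees, forces in N, time in s.
With the tool pointing down it reaches from about 0.35 to 0.875 m from the base axis. Payload 4.2 kg.
Tool frame: the origin (TCP) lies midway between the tips of the shut fingers; the grasp point (between the pads) lies 19 mm behind it; x points along the fingers, y is the direction in which the jaws open and shut, and the axes are right-handed (so a half turn about x gives the same grasp; the last joint's range is limited). The gripper opens to 87 mm and grips with 3 to 60 N. Pads are 19 mm wide; open, the fingers measure 117 mm over their backs; the gripper's body (75 mm by 190 mm) begins 51 mm behind the grasp point.
Start: joints at [82.769, 22.042, 0.453, 0, -68.411, -14.817], TCP at [0.235, 0.579, 0.223] pointing down, gripper open.
Joint ranges: [-179.83, 179.83], [-69.29, 118.12], [-61.27, 80.66], [-181.25, 117.63], [-171.15, -9.14], [-177.46, 177.46]. Speed limits (degrees/s): [159.86, 159.86, 180, 180, 180, 180].

## Interface

Orientations are given as a 3x3 rotation matrix whose columns are the frame's x, y, z axes.
In Python, from station import r gives the robot as it stands.
- The arm moves only by the tool play_rows, never from a script. Its argument "plan" is a list that holds one entry, the list of rows, each a list of 6 numbers: the shift along the tool's x, y, z in cm, then the turn, a rotation vector about the tool's x, y, z in units of 10 degrees (1.0 is 10 degrees). A call has 1 to 5 rows; each row is the pose to reach, as a shift and turn from the pose commanded when the call began, along the tool's axes at that moment; what a row does not reach only later rows make up. A row lasts 1/8 s, in which the tool goes at most 62.5 mm and 10.7 degrees, less where a joint would pass 70% of its speed; a pose out of reach is approached as far as the arm can. A call with a gripper value outside its range is refused whole. "hand" is the opening, from 0 (shut) to 1 (fully open), set as the call begins (left out, the last holds). The fingers move at their own pace and stop on an object; the grip force is fixed at half the most. Time passes only in rows, so rows that repeat a pose let the fingers close. It gives the time, the measured TCP pose, the force and the opening at its end, in the units of the state.
- r.sense(): the state, without advancing time (a new reading comes with each control period).
- r.capture(name): name is "side" or "top"; returns (picture, depth): 420x560x3 uint8, blue, green, red; 420x560 float32, m along the optical axis (not along the pixel's ray), 0 where there is no reading.
- r.get_calibration(name): a dict with "vfov" (degrees; the focal length in pixels is half the picture's height over the tangent of half this angle, whatever the lens; pixels are square), "cx", "cy" (the principal point, pixels), "rvec" (rotation vector, rad) and "tvec" (3), from world to camera coordinates, as OpenCV has them. Camera axes: x right, y down, z forward; pixel columns grow to the right and rows downward; lengths in m; the calibration is good to about 2 mm. A picture is of the moment at which its call begins. get_calibration takes no time and is no camera call.
- r.finish_job(): hands the job in, once; it reports no verdict.
The state is a dict: "time_s": time; "joints": joint angles; "joint_velocities": joint speeds; "effort": joint torques, N m; "tcp_pos": TCP position; "ee_rot": TCP orientation; "wrist_force": force on the tool from outside, world axes, zero at the start; "moment": the same for the moment, N m; "gripper_width": opening from 0.0 (shut) to 1.0 (fully open).
Only numpy, scipy, OpenCV 4.12 (cv2) and the standard library are available. Lean on these libraries where they do the work, as an engineer would, in place of code of your own. Each camera call takes 0.05 s, during which the arm holds its last target.

## Task

Put the upper tier on the lazy susan: take the orange tray with the round hole in each corner and set it level on the lazy susan so that every one of its four holes drops over its own blue post and the tray rests fully down on the two blue cross rails, then let go. Either way round will do. Leave the green tray without holes where it lies.

Things in the scene. Friction and masses are not known exactly. Their poses are not given: they have to be found in the camera images.
- tray: Loose orange tray, 160 (x) x 124 (y) mm, floor 4 thick, rim 14 high, under 0.35 kg, flat on the ledge. Four round 34 mm holes at x +-56, y +-38 mm. Handle over its centre: dark wooden bar along x, 70 long, 12 wide, 16 high, its middle 54 mm above the underside, on two legs at x +-30. Origin: centre of underside, z up.
- stand: White lazy susan disc, 230 mm across, turns stiffly about z. Origin: centre of its underside, z up. Blue posts at x +-56, y +-38 mm, 16 thick, above 72 mm tapering to 8 at the tops, 104 mm above the origin. Tray rests on two blue rails (along y at x +-56), tops 70 mm above the origin, its x along this x. Low tin and jar (42 mm) stay on the disc.
- solid_tray: Bystander, not to be moved: green tray of the same size and handle as the orange one but with a closed floor, no holes. Loose, flat on the ledge; the two trays may lie in either order. Origin: centre of the underside, z up.
Not all that is in view belongs to the job. Of the things that look like the part that bears stand, the middle-sized one is meant.

How it is judged:
By the outcome, as a careful person would: the job done as asked, in the order asked, and still so for the second after the job is handed in, with the robot touching nothing.
It also fails if it takes over 42 s, if anything falls off the work surface, if the arm or the gripper's body presses on something with over 40 N, if the wrist force passes 120 N, or if a joint passes its speed limit or range.

## Working session

There is one attempt and no reset: what is moved stays moved. The work goes in short steps, Python scripts to look and compute and a tool call to move; the robot and the scene stay as the last step left them, time stands still between calls to the robot, and variables do not carry over. Pictures are saved under pics/ and viewed, and the job is handed in when it is done.

Besides the shell and the picture viewer there is one more tool, called after "Request:" in YAML: its name, and indented under it one key for each argument. play_rows: Moves the arm, as the interface text tells. Its arguments: {"type":"object","properties":{"plan":{"type":"array","items":{"type":"array","items":{"type":"array","items":{"type":"number"}}}},"hand":{"type":"number"}},"required":["plan"]}

```bash
ls; mkdir -p pics
python3 - <<'E'
from station import r
import cv2,numpy as np
for n in("side","top"):
    p,d=r.capture(n); cv2.imwrite(f"pics/{n}0.png",p); np.savez(f"{n}0.npz",p=p,d=d)
    print(n,r.get_calibration(n))
print(r.sense())
E
```

```text
pics
side {'vfov': 55.564039399938494, 'cx': 277.21103399951136, 'cy': 210.0064204020854, 'rvec': array([ 2.10460235, -0.61197826,  0.33792135]), 'tvec': array([-0.37253786,  0.15767503,  0.76353974])}
top {'vfov': 49.43638222786235, 'cx': 278.8314689979944, 'cy': 214.96117597575298, 'rvec': array([ 2.13701775, -2.14260849,  0.13993431]), 'tvec': array([-0.03330079,  0.40663669,  1.05676741])}
{'time_s': 0.1, 'joints': array([ 8.27701950e+01,  2.20881192e+01,  3.87290511e-01, -2.45229624e-02,
       -6.84110655e+01, -1.48150964e+01]), 'joint_velocities': array([ 0.01150089, -0.09224698,  0.15337211,  0.07444329, -0.04384501,
        0.0890688 ]), 'effort': array([-4.82048436e-04, -3.91691744e+01,  1.87933820e+01,  4.23187494e+00,
        1.34690505e-02, -7.23877611e-05]), 'tcp_pos': array([0.23438404, 0.57880745, 0.22155029]), 'ee_rot': array([[-6.40586264e-04, -3.75478780e-01, -9.26830770e-01],
       [-1.88727668e-03, -9.26828855e-01,  3.75479309e-01],
       [-9.99998014e-01,  1.98971298e-03, -1.14918511e-04]]), 'wrist_force': array([-0.55578532, -0.58837247,  0.81526018]), 'moment': array([-0.00336597,  0.01668821,  0.01024429]), 'gripper_width': 1.0013463364223278}
```

View pics/side0.png

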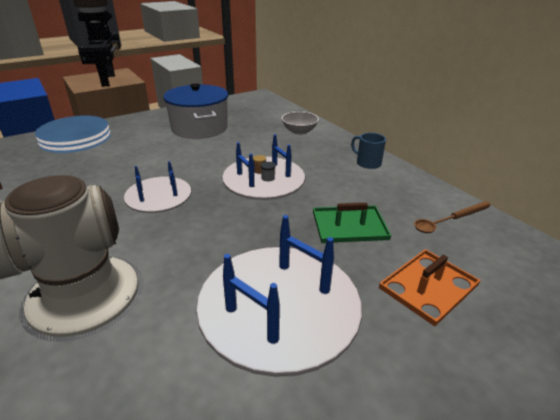

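View pics/top0.png

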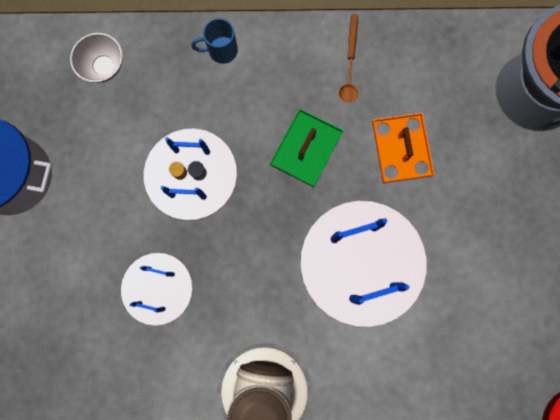

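Side view: three white discs with blue posts: small at (157,193), middle at (263,176) with the tin and jar, and large at (279,303). In the top view they are at (157,289), (190,174) and (364,263). The orange tray with holes is at top (403,147), the green closed one at top (306,148). I'll measure them and check the sizes.

```bash
cat > h.py <<'E'
import cv2,numpy as np
from station import r
def cloud(name,d):
    c=r.get_calibration(name); h,w=d.shape
    f=h/2/np.tan(np.radians(c['vfov']/2))
    R,_=cv2.Rodrigues(np.array(c['rvec'],float)); t=np.array(c['tvec'])
    v,u=np.mgrid[:h,:w]
    P=np.stack([(u-c['cx'])/f*d,(v-c['cy'])/f*d,d],-1)
    W=(P-t)@R
    W[d<=0]=np.nan
    return W
def proj(name,X):
    c=r.get_calibration(name); f=210/np.tan(np.radians(c['vfov']/2))
    K=np.array([[f,0,c['cx']],[0,f,c['cy']],[0,0,1]])
    return cv2.projectPoints(np.array(X,float).reshape(-1,1,3),np.array(c['rvec'],float),np.array(c['tvec'],float),K,None)[0].reshape(-1,2)
E
python3 - <<'E'
from h import *
z=np.load('top0.npz');p,d=z['p'],z['d'];W=cloud('top',d)
hsv=cv2.cvtColor(p,cv2.COLOR_BGR2HSV)
for n in [(300,450),(250,250),(60,250),(350,150)]: print('table',n,W[n])
def show(m,n):
    q=W[m&np.isfinite(W[...,0])]; print(n,len(q),np.round(np.nanmin(q,0),4),np.round(np.nanmax(q,0),4),np.round(np.nanmedian(q,0),4))
white=((hsv[...,1]<40)&(hsv[...,2]>190)).astype(np.uint8)
n,l,s,c=cv2.connectedComponentsWithStats(white)
for i in range(1,n):
    if s[i,4]>800:
        show(l==i,('white',c[i],s[i]))
        cs,_=cv2.findContours((l==i).astype(np.uint8),0,1); e=max(cs,key=len)[:,0]
        q=W[e[:,1],e[:,0]]; 
        print(cv2.fitEllipse(e))
for nm,lo,hi in(('green',50,75),('orange',5,20)):
    m=(hsv[...,0]>=lo)&(hsv[...,0]<=hi)&(hsv[...,1]>180)&(hsv[...,2]>90)
    n,l,s,c=cv2.connectedComponentsWithStats(m.astype(np.uint8))
    for i in range(1,n):
        if s[i,4]>300: show(l==i,(nm,c[i],s[i])); 
blue=((hsv[...,0]>100)&(hsv[...,0]<130)&(hsv[...,1]>150)).astype(np.uint8)
n,l,s,c=cv2.connectedComponentsWithStats(blue)
for i in range(1,n):
    if s[i,4]>60: show(l==i,('blue',c[i],s[i]))
big=np.hstack([cv2.resize(p[115:230,135:245],None,fx=3.5,fy=3.5,interpolation=2),cv2.resize(p[100:215,330:440],None,fx=3.5,fy=3.5,interpolation=2)])
cv2.imwrite('pics/crop0.png',big)
E
```

```text
table (300, 450) [ 0.20571725 -0.43984708 -0.00230294]
table (250, 250) [ 0.32544422  0.03607048 -0.00127137]
table (60, 250) [0.81327334 0.03949241 0.00204126]
table (350, 150) [0.09113437 0.26902863 0.00256999]
('white', array([190.31221973, 174.98449178]), array([ 144,  129,   93,   91, 5352], dtype=int32)) 5322 [0.3983 0.0698 0.0138] [0.6245 0.2959 0.116 ] [0.5042 0.1808 0.0215]
((189.2673797607422, 176.47671508789062), (84.35965728759766, 92.80122375488281), 83.27753448486328)
('white', array([362.65740335, 263.45629876]), array([  301,   201,   125,   126, 11407], dtype=int32)) 11365 [ 0.1456 -0.3779 -0.0028] [ 0.4405 -0.086   0.1148] [ 0.2922 -0.2299  0.0278]
((363.15460205078125, 263.36480712890625), (122.99952697753906, 126.3592758178711), 136.51954650878906)
('white', array([156.468337  , 288.60682819]), array([ 121,  253,   71,   72, 3632], dtype=int32)) 3619 [ 0.1501  0.1731 -0.0042] [0.3179 0.3404 0.0831] [0.2329 0.2549 0.0158]
((156.04336547851562, 288.6806945800781), (69.09104919433594, 71.75244140625), 32.87929153442383)
('white', array([265.16489362, 376.23108747]), 
[... 1415 characters left out ...]
.4536 0.1869 0.082 ]
('blue', array([358.68138801, 229.47949527]), array([332, 219,  55,  23, 317], dtype=int32)) 317 [ 0.3405 -0.2613  0.0451] [ 0.3803 -0.1537  0.152 ] [ 0.3636 -0.2116  0.1065]
('blue', array([155.98734177, 270.59493671]), array([141, 267,  33,   9,  79], dtype=int32)) 79 [0.2653 0.2137 0.0268] [0.2832 0.2722 0.0879] [0.274  0.2471 0.0607]
('blue', array([379.40056022, 292.51260504]), array([350, 283,  59,  21, 357], dtype=int32)) 356 [ 0.2048 -0.3022  0.0486] [ 0.2463 -0.1946  0.1536] [ 0.225  -0.254   0.1064]
('blue', array([146.34375   , 306.45833333]), array([130, 302,  34,  10,  96], dtype=int32)) 96 [0.1853 0.2328 0.0199] [0.2036 0.2925 0.0874] [0.1945 0.2658 0.0613]
```

View pics/crop0.png

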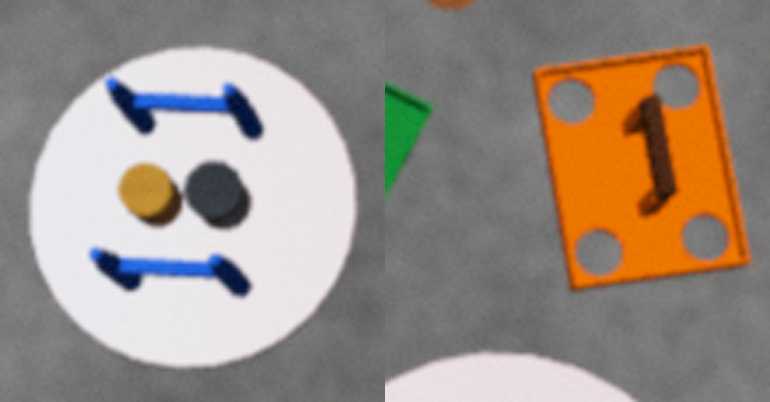

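Middle disc is 0.226 m across, with posts 0.111 m apart in x, so it matches the 230 mm stand. The large one is 0.29 m and the small one 0.17 m. The crop confirms the tin and jar on the middle disc and four holes in the orange tray. Next I'll get precise poses from both cameras.

```bash
cat > fit.py <<'E'
from h import *
from scipy.optimize import minimize,least_squares
def cyl(x,y,z0,z1,r0,r1):
    a=np.linspace(0,2*np.pi,24,endpoint=False)
    return np.vstack([np.c_[x+r0*np.cos(a),y+r0*np.sin(a),0*a+z0],np.c_[x+r1*np.cos(a),y+r1*np.sin(a),0*a+z1]])
def box(x0,x1,y0,y1,z0,z1): return np.array([[x,y,z] for x in(x0,x1) for y in(y0,y1) for z in(z0,z1)],float)
def T(pts,q):
    c,s=np.cos(q[3]),np.sin(q[3]); return pts@np.array([[c,s,0],[-s,c,0],[0,0,1]])+q[:3]
S=8
def render(cam,q,parts,holes=()):
    m=np.zeros((420,560),np.uint8)
    for l,v in[(parts,255),(holes,0)]:
        for P in l:
            uv=proj(cam,T(P,q)); hull=cv2.convexHull(uv.astype(np.float32))
            cv2.fillConvexPoly(m,np.round(hull*256).astype(np.int32),v,lineType=cv2.LINE_AA,shift=8)
    return m.astype(float)/255
def fit(masks,q0,parts,holes=(),free=(0,1,2,3)):
    q0=np.array(q0,float);sc=np.array([.002,.002,.002,.02])
    ms={k:(cv2.GaussianBlur(v.astype(float),(0,0),1.)) for k,v in masks.items()}
    def cost(e):
        q=q0.copy();q[list(free)]+=e*sc[list(free)]
        return sum(((cv2.GaussianBlur(render(k,q,parts,holes),(0,0),1.)-m)**2).sum() for k,m in ms.items())
    R=minimize(cost,np.zeros(len(free)),method='Nelder-Mead',options=dict(initial_simplex=np.vstack([np.zeros(len(free)),3*np.eye(len(free))]),xatol=.02,fatol=.05,maxiter=500))
    q=q0.copy();q[list(free)]+=R.x*sc[list(free)]
    return q,R.fun
STAND=[cyl(sx*.056,sy*.038,.012,.072,.008,.008) for sx in(-1,1) for sy in(-1,1)]+[cyl(sx*.056,sy*.038,.072,.104,.008,.004) for sx in(-1,1) for sy in(-1,1)]+[box(sx*.056-.004,sx*.056+.004,-.038,.038,.060,.070) for sx in(-1,1)]
TRAY=[box(-.08,.08,-.062,.062,0,.014)]
HOLES=[cyl(sx*.056,sy*.038,.004,.004,.017,.017) for sx in(-1,1) for sy in(-1,1)]
BAR=[box(-.035,.035,-.006,.006,.046,.062)]
def hsv(p): return cv2.cvtColor(p,cv2.COLOR_BGR2HSV)
def bluem(p):
    h=hsv(p); return (h[...,0]>100)&(h[...,0]<130)&(h[...,1]>130)
def near(cam,X,rad):
    u=proj(cam,[X])[0]; v,uu=np.mgrid[:420,:560]; return np.hypot(uu-u[0],v-u[1])<rad
E
python3 - <<'E'
from fit import *
ims={n:np.load(n+'0.npz') for n in('top','side')}
# stand
ms={n:bluem(ims[n]['p'])&near(n,[.51,.183,.06],48 if n=='side' else 50) for n in ims}
for k in(['top'],['side'],['top','side']):
    q,c=fit({n:ms[n] for n in k},[.51,.183,.012,-.06],STAND); print('stand',k,np.round(q[:3],4),np.degrees(q[3]).round(2),round(c,1),[ms[n].sum() for n in k])
qs=q
def om(p,cam):
    h=hsv(p); m=(h[...,0]>=3)&(h[...,0]<=22)&(h[...,1]>150)&near(cam,[.577,-.337,0],60)
    m=cv2.morphologyEx(m.astype(np.uint8),cv2.MORPH_CLOSE,np.ones((3,3)))
    n,l,s,c=cv2.connectedComponentsWithStats(m); i=1+np.argmax(s[1:,4])
    cs,_=cv2.findContours((l==i).astype(np.uint8),0,2); o=np.zeros(m.shape,np.uint8); cv2.drawContours(o,[cv2.convexHull(max(cs,key=len))],-1,1,-1); return o
ms={n:om(ims[n]['p'],n) for n in ims}
for k in(['top'],['side'],['top','side']):
    q,c=fit({n:ms[n] for n in k},[.577,-.337,0,.16],TRAY,free=(0,1,3) if len(k)==1 else (0,1,2,3)); print('tray',k,np.round(q[:3],4),np.degrees(q[3]).round(2),round(c,1))
qt=q
for n in ims:
    p=cv2.resize(ims[n]['p'],None,fx=4,fy=4,interpolation=2)
    for Q,L,col in((qs,STAND,(0,255,255)),(qt,TRAY+HOLES+BAR,(255,255,0))):
        for P in L:
            hl=cv2.convexHull(proj(n,T(P,Q)).astype(np.float32)); cv2.polylines(p,[np.round((hl+.5)*4).astype(np.int32)],True,col,1)
    a,b=[proj(n,[Q[:3]])[0]*4 for Q in(qs,qt)]
    def cr(c): 
        y,x=int(max(c[1]-230,0)),int(c[0]-190); return p[y:y+400,x:x+380]
    cv2.imwrite(f'pics/ov_{n}.png',np.hstack([cr(a),cr(b)]))
E
```

```text
stand ['top'] [ 0.5185  0.1892 -0.0149] -4.27 115.0 [np.int64(460)]
stand ['side'] [ 0.5359  0.2181 -0.0104] -4.77 192.3 [np.int64(485)]Traceback (most recent call last):
  File "<stdin>", line 6, in <module>
  File "fit.py", line 23, in fit
    R=minimize(cost,np.zeros(len(free)),method='Nelder-Mead',options=dict(initial_simplex=np.vstack([np.zeros(len(free)),3*np.eye(len(free))]),xatol=.02,fatol=.05,maxiter=500))
    res = _minimize_neldermead(fun, x0, args, callback, bounds=bounds,
                               **options)
    fsim[k] = func(sim[k])
              ~~~~^^^^^^^^
    fx = function(np.copy(x), *(wrapper_args + args))
  File "fit.py", line 22, in cost
    return sum(((cv2.GaussianBlur(render(k,q,parts,holes),(0,0),1.)-m)**2).sum() for k,m in ms.items())
  File "fit.py", line 22, in <genexpr>
    return sum(((cv2.GaussianBlur(render(k,q,parts,holes),(0,0),1.)-m)**2).sum() for k,m in ms.items())
                                  ~~~~~~^^^^^^^^^^^^^^^^^
  File "fit.py", line 14, in render
    uv=proj(cam,T(P,q)); hull=cv2.convexHull(uv.astype(np.float32))
  File "h.py", line 13, in proj
    c=r.get_calibration(name); f=210/np.tan(np.radians(c['vfov']/2))
ValueError: time passes only in moves, steps and waits
```

```bash
python3 - <<'E'
from station import r
import pickle
print({n:(r.get_calibration(n)) for n in('top','side')} and r.sense()['time_s'])
pickle.dump({n:r.get_calibration(n) for n in('top','side')},open('cal.pkl','wb'))
E
sed -i 's/^from station import r/import pickle\nCAL=pickle.load(open("cal.pkl","rb"))/; s/r.get_calibration(name)/CAL[name]/' h.py
python3 - <<'E'
from fit import *
ims={n:np.load(n+'0.npz') for n in('top','side')}
for n in ims:
    p=ims[n]['p'];m=bluem(p)&near(n,[.51,.183,.06],48)
    W=cloud(n,ims[n]['d']); h=hsv(p)
    wm=(h[...,1]<40)&(h[...,2]>150)&near(n,[.51,.183,.01],30)
    print(n,'disc z',np.nanmedian(W[wm][:,2]),'tops',np.sort(W[m][:,2])[-8:].round(3))
    v,u=np.mgrid[:420,:560]
    for X in([.75,-.1],[.5,0.03],[.65,-.24],[.45,-.05]):
        k=near(n,[*X,0],6); print('  table',X,np.nanmedian(W[k],0).round(4))
    o=p.copy(); o[m]=(0,255,0)
    c=proj(n,[[.51,.183,.06]])[0].astype(int); cv2.imwrite(f'pics/m_{n}.png',cv2.resize(np.hstack([p[c[1]-50:c[1]+50,c[0]-50:c[0]+50],o[c[1]-50:c[1]+50,c[0]-50:c[0]+50]]),None,fx=4,fy=4,interpolation=0))
E
```

```text
0.1
top disc z 0.021469162265578556 tops [0.116 0.117 0.117 0.117 0.117 0.117 0.119   nan]
  table [0.75, -0.1] [ 7.509e-01 -9.890e-02 -6.000e-04]
  table [0.5, 0.03] [ 5.005e-01  2.990e-02 -4.000e-04]
  table [0.65, -0.24] [ 6.499e-01 -2.405e-01 -6.000e-04]
  table [0.45, -0.05] [ 0.4503 -0.0492 -0.0005]
side disc z 0.018990047839603993 tops [0.113 0.113 0.113 0.113 0.113 0.114   nan   nan]
  table [0.75, -0.1] [ 0.7531 -0.0967 -0.0029]
  table [0.5, 0.03] [ 0.5027  0.0344 -0.0031]
  table [0.65, -0.24] [ 0.6536 -0.2392 -0.0026]
  table [0.45, -0.05] [ 0.45   -0.0578 -0.0023]
```

View pics/m_top.png

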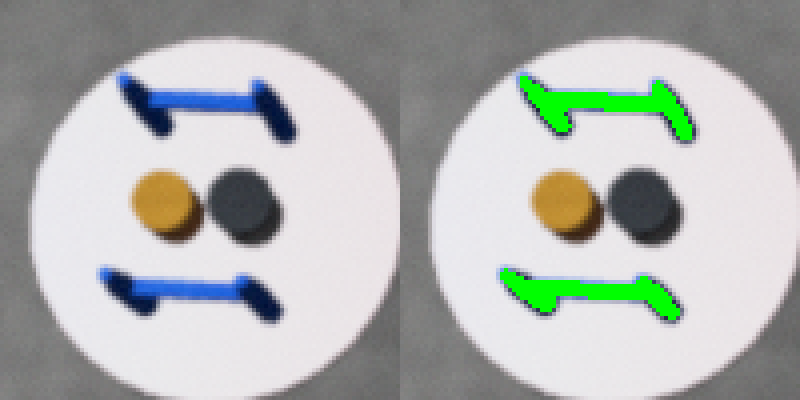

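View pics/m_side.png

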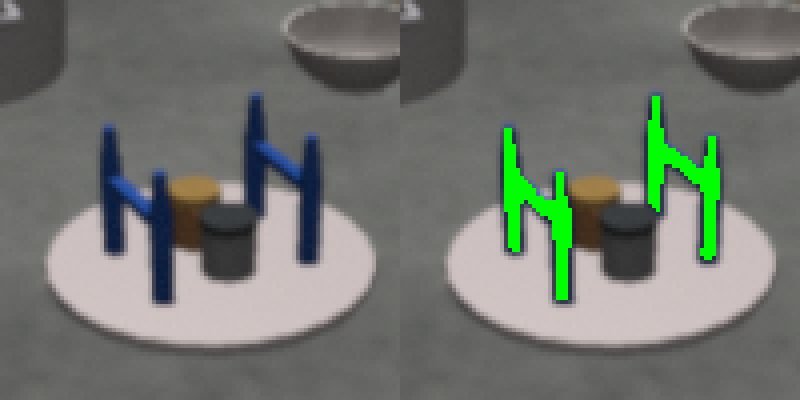

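```bash
cat > run1.py <<'E'
from fit import *
ims={n:np.load(n+'0.npz') for n in('top','side')}
def bm(p):
    h=hsv(p); b=p.astype(int); return (h[...,0]>100)&(h[...,0]<135)&(b[...,0]-b[...,2]>25)
ms={n:bm(ims[n]['p'])&near(n,[.51,.183,.06],48) for n in ims}
for k in(['top'],['side'],['top','side']):
    q,c=fit({n:ms[n] for n in k},[.51,.183,.0125,-.06],STAND,free=(0,1,3) if len(k)==1 else (0,1,2,3)); print('stand',k,np.round(q[:3],4),np.degrees(q[3]).round(2),round(c,1),[ms[n].sum() for n in k])
    if k==['top']: qs=q
def om(p,cam):
    h=hsv(p); m=(h[...,0]>=3)&(h[...,0]<=22)&(h[...,1]>150)&near(cam,[.577,-.337,0],60)
    m=cv2.morphologyEx(m.astype(np.uint8),cv2.MORPH_CLOSE,np.ones((3,3)))
    n,l,s,c=cv2.connectedComponentsWithStats(m); i=1+np.argmax(s[1:,4])
    cs,_=cv2.findContours((l==i).astype(np.uint8),0,2); o=np.zeros(m.shape,np.uint8); cv2.drawContours(o,[cv2.convexHull(max(cs,key=len))],-1,1,-1); return o
ms={n:om(ims[n]['p'],n) for n in ims}
for k in(['top'],['side'],['top','side']):
    q,c=fit({n:ms[n] for n in k},[.577,-.337,0,.16],TRAY,free=(0,1,3) if len(k)==1 else (0,1,2,3)); print('tray',k,np.round(q[:3],4),np.degrees(q[3]).round(2),round(c,1))
    if k==['top']: qt=q
for n in ims:
    p=cv2.resize(ims[n]['p'],None,fx=4,fy=4,interpolation=2)
    for Q,L,col in((qs,STAND,(0,255,255)),(qt,TRAY+HOLES+BAR,(255,255,0))):
        for P in L:
            hl=cv2.convexHull(proj(n,T(P,Q)).astype(np.float32)); cv2.polylines(p,[np.round((hl+.5)*4).astype(np.int32)],True,col,1)
    a,b=[proj(n,[Q[:3]])[0]*4 for Q in(qs,qt)]
    def cr(c): 
        y,x=int(max(c[1]-230,0)),int(c[0]-190); return p[y:y+400,x:x+380]
    cv2.imwrite(f'pics/ov_{n}.png',np.hstack([cr(a),cr(b)]))
E
python3 run1.py
```

```text
stand ['top'] [0.5125 0.1837 0.0125] -3.58 42.1 [np.int64(630)]
stand ['side'] [0.5143 0.1825 0.0125] -3.87 130.7 [np.int64(609)]
stand ['top', 'side'] [0.5141 0.184  0.0101] -3.6 186.2 [np.int64(630), np.int64(609)]
tray ['top'] [ 0.5785 -0.3402  0.    ] 7.87 16.8
tray ['side'] [ 0.5796 -0.3421  0.    ] 8.3 57.8
tray ['top', 'side'] [ 0.5802 -0.3409 -0.0021] 7.99 72.6
```

View pics/ov_top.png

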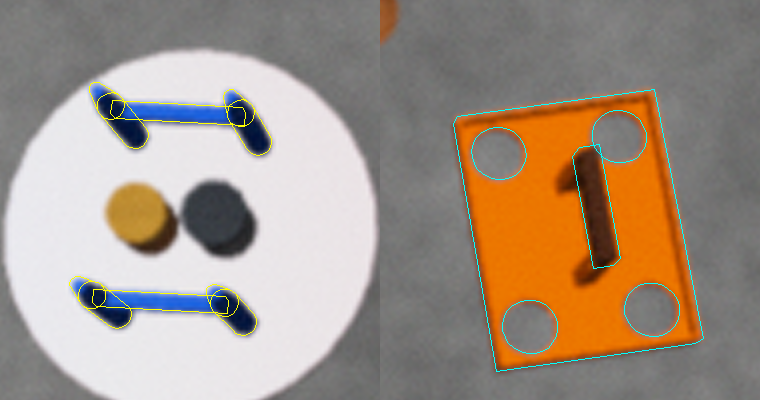

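View pics/ov_side.png

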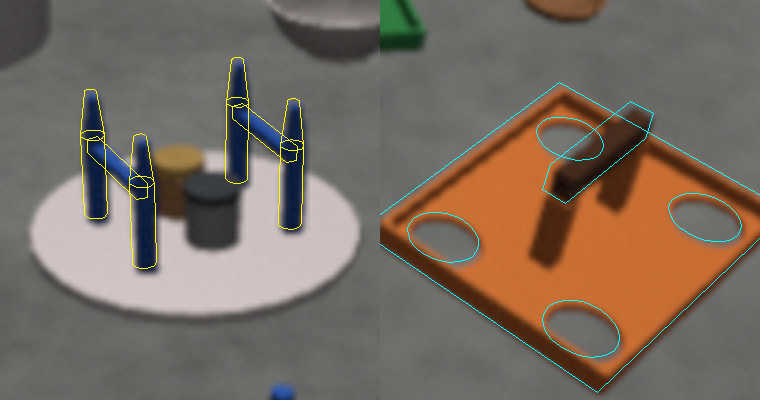

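The overlays line up in both views. Tray is at (0.579, -0.341), yaw 7.9°, flat on the surface. Stand is at (0.513, 0.1835), yaw -3.6°, origin about 0.012 m up, so the rail tops are near z = 0.082. Next I'll move above the tray.

```bash
cat > go.py <<'E'
import sys,numpy as np
from station import r
from scipy.spatial.transform import Rotation as Ro
def rel(P,R,x,y,z,yaw):
    a=np.radians(yaw); Z=np.array([np.cos(a),np.sin(a),0]); X=np.array([0,0,-1.]); Rt=np.c_[X,np.cross(Z,X),Z]
    d=R.T@(np.array([x,y,z])-P)*100; w=Ro.from_matrix(R.T@Rt).as_rotvec(degrees=True)/10
    return np.r_[d,w]
s=r.sense(); P,R=s['tcp_pos'],s['ee_rot']
print('t',round(s['time_s'],3),'P',P.round(4),'zyaw',np.degrees(np.arctan2(R[1,2],R[0,2])).round(2),'tilt',np.degrees(R[2,1:]).round(2),'F',s['wrist_force'].round(2),'g',round(s['gripper_width'],3),'j',s['joints'].round(1))
if len(sys.argv)>1:
    v=rel(P,R,*map(float,sys.argv[1:5])); n=int(sys.argv[5])
    for k in range(1,n+1): print((v*k/n).round(2).tolist())
E
python3 go.py .33 .42 .25 108 5
```

```text
t 0.1 P [0.2344 0.5788 0.2216] zyaw 157.95 tilt [ 0.11 -0.01] F [-0.56 -0.59  0.82] g 1.001 j [ 82.8  22.1   0.4  -0.  -68.4 -14.8]
[-0.56, 2.23, -2.97, 1.0, -0.0, -0.0]
[-1.13, 4.45, -5.93, 2.0, -0.0, -0.0]
[-1.69, 6.68, -8.9, 3.0, -0.0, -0.01]
[-2.26, 8.91, -11.86, 4.0, -0.0, -0.01]
[-2.82, 11.13, -14.83, 4.99, -0.01, -0.01]
```

Request:
play_rows:
  plan:
    - [[-0.56,2.23,-2.97,1,0,0],[-1.13,4.45,-5.93,2,0,0],[-1.7,6.7,-8.9,3,0,0],[-2.25,8.9,-11.85,4,0,0],[-2.8,11.1,-14.8,5,0,0]]
  hand: 1

```text
time_s: 0.72
tcp_pos: [0.3304, 0.4195, 0.2503]
ee_rot: [[-0.001, -0.953, -0.303], [-0.001, -0.303, 0.953], [-1.0, 0.001, -0.001]]
wrist_force: [-0.1, -0.5, 0.6]
gripper_width: 0.997
```

```bash
python3 go.py .5 .17 .25 58 5
```

```text
t 0.725 P [0.3304 0.4195 0.2503] zyaw 107.63 tilt [ 0.04 -0.04] F [-0.08 -0.52  0.63] g 0.997 j [ 69.2  12.1  -9.7  -0.  -68.3 -51.6]
[0.01, -1.72, -5.78, 0.99, -0.0, -0.0]
[0.02, -3.44, -11.57, 1.99, -0.0, -0.0]
[0.02, -5.16, -17.35, 2.98, -0.0, -0.0]
[0.03, -6.89, -23.13, 3.97, -0.0, -0.0]
[0.04, -8.61, -28.91, 4.96, -0.01, -0.0]
```

Request:
play_rows:
  plan:
    - [[0,-1.72,-5.78,1,0,0],[0,-3.44,-11.57,2,0,0],[0,-5.16,-17.35,3,0,0],[0,-6.9,-23.1,4,0,0],[0,-8.6,-28.9,4.96,0,0]]

```text
time_s: 1.35
tcp_pos: [0.5016, 0.1707, 0.2503]
ee_rot: [[-0.0, -0.849, 0.529], [-0.0, 0.529, 0.849], [-1.0, 0.0, -0.0]]
wrist_force: [0.7, 0.6, 0.6]
gripper_width: 1.002
```

```bash
python3 go.py .57 -.1 .25 8 5
```

```text
t 1.35 P [0.5016 0.1707 0.2503] zyaw 58.05 tilt [ 0.01 -0.01] F [0.68 0.62 0.56] g 1.002 j [ 36.3  11.6 -10.2  -0.  -68.1 -68.3]
[0.01, -4.03, -3.87, 1.0, -0.0, -0.0]
[0.01, -8.05, -7.74, 2.0, -0.0, -0.0]
[0.02, -12.08, -11.61, 3.0, -0.0, -0.0]
[0.03, -16.1, -15.48, 4.0, -0.0, -0.0]
[0.03, -20.13, -19.35, 5.01, -0.0, -0.0]
```

Request:
play_rows:
  plan:
    - [[0,-4.03,-3.87,1,0,0],[0,-8.05,-7.74,2,0,0],[0,-12.1,-11.6,3,0,0],[0,-16.1,-15.5,4,0,0],[0,-20.1,-19.35,5,0,0]]

```text
time_s: 1.98
tcp_pos: [0.5706, -0.0995, 0.2502]
ee_rot: [[-0.001, -0.14, 0.99], [0.0, 0.99, 0.14], [-1.0, 0.0, -0.001]]
wrist_force: [1.7, 0.6, 1.0]
gripper_width: 0.999
```

```bash
python3 go.py .579 -.3407 .18 7.9 5
```

```text
t 1.975 P [ 0.5706 -0.0995  0.2502] zyaw 8.02 tilt [ 0.01 -0.04] F [1.69 0.55 1.01] g 0.999 j [  6.1  16.6  -3.6  -0.  -69.9 -88.1]
[1.4, -4.8, -0.51, 0.0, -0.0, -0.0]
[2.8, -9.6, -1.01, 0.0, -0.0, -0.0]
[4.21, -14.4, -1.52, 0.01, -0.0, -0.0]
[5.61, -19.2, -2.02, 0.01, -0.0, -0.0]
[7.01, -24.0, -2.53, 0.01, -0.0, -0.0]
```

Request:
play_rows:
  plan:
    - [[1.4,-4.8,-0.5,0,0,0],[2.8,-9.6,-1.0,0,0,0],[4.2,-14.4,-1.5,0,0,0],[5.6,-19.2,-2.0,0,0,0],[7.0,-24.0,-2.53,0,0,0]]

```text
time_s: 2.6
tcp_pos: [0.5801, -0.3403, 0.1795]
ee_rot: [[-0.001, -0.145, 0.989], [0.0, 0.989, 0.145], [-1.0, 0.001, -0.001]]
wrist_force: [0.4, 0.4, 0.2]
gripper_width: 1.003
```

```bash
python3 go.py .579 -.3407 .10 7.9 3
```

```text
t 2.6 P [ 0.5801 -0.3403  0.1795] zyaw 8.35 tilt [ 0.03 -0.05] F [0.41 0.44 0.18] g 1.003 j [-16.7  28.4   4.3  -0.  -66.  -65. ]
[2.65, -0.01, -0.04, 0.02, -0.0, -0.0]
[5.3, -0.02, -0.07, 0.03, -0.0, -0.0]
[7.95, -0.03, -0.11, 0.05, -0.0, -0.0]
```

Request:
play_rows:
  plan:
    - [[2.6,0,-0.1,-0.03,0,0],[5.3,0,-0.1,-0.03,0,0],[8.0,0,-0.1,-0.03,0,0],[8.0,0,-0.1,-0.03,0,0]]

```text
time_s: 3.1
tcp_pos: [0.5775, -0.3383, 0.0975]
ee_rot: [[-0.006, -0.15, 0.989], [0.003, 0.989, 0.15], [-1.0, 0.003, -0.006]]
wrist_force: [-0.4, 0.2, -0.7]
gripper_width: 1.002
```

```bash
python3 go.py .579 -.3407 .035 7.9 4
python3 - <<'E'
from station import r
import cv2,numpy as np
for n in("side","top"):
    p,d=r.capture(n); np.savez(f"{n}1.npz",p=p,d=d)
    x,y=(380,180) if n=='side' else (350,90); cv2.imwrite(f"pics/{n}1.png",cv2.resize(p[y:y+160,x:x+180],None,fx=3.5,fy=3.5,interpolation=2))
E
```

```text
t 3.1 P [ 0.5775 -0.3383  0.0975] zyaw 8.62 tilt [ 0.2  -0.33] F [-0.37  0.16 -0.7 ] g 1.002 j [-16.6  32.2  -1.5  -0.  -56.6 -64.8]
[1.56, -0.07, 0.04, 0.02, -0.01, -0.0]
[3.12, -0.14, 0.08, 0.04, -0.02, -0.01]
[4.68, -0.21, 0.12, 0.05, -0.02, -0.01]
[6.24, -0.28, 0.15, 0.07, -0.03, -0.02]
```

View pics/side1.png

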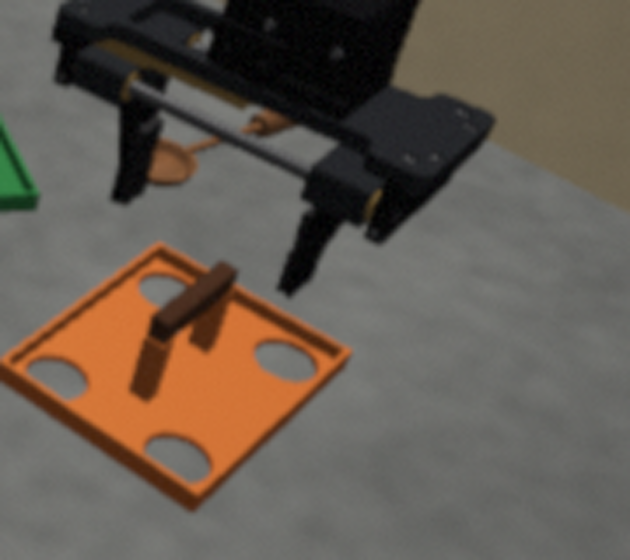

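Side crop: the fingers straddle the dark handle of the orange tray, still about 35 mm above it. Quick projection check of the TCP against the picture.

Run:
```python
from fit import *
q=[.579,-.3407,0,np.radians(7.9)]
for n in('side','top'):
    p=np.load(n+'1.npz')['p']; x,y=(380,180) if n=='side' else (350,90)
    f=3.5; o=cv2.resize(p[y:y+160,x:x+180],None,fx=f,fy=f,interpolation=2)
    for P in TRAY+HOLES+BAR:
        hl=cv2.convexHull(proj(n,T(P,np.array(q))).astype(np.float32)); cv2.polylines(o,[np.round((hl-[x,y]+.5)*f).astype(np.int32)],True,(255,255,0),1)
    Y=np.array([-.15,.989,0])
    for k in(-.0435,0,.0435):
        u=(proj(n,[np.array([.5775,-.3383,.0975])+k*Y])[0]-[x,y]+.5)*f; cv2.circle(o,tuple(int(a) for a in u),4,(0,255,0),1)
    cv2.imwrite(f'pics/chk_{n}.png',o)
```

```text
(no output)
```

View pics/chk_side.png

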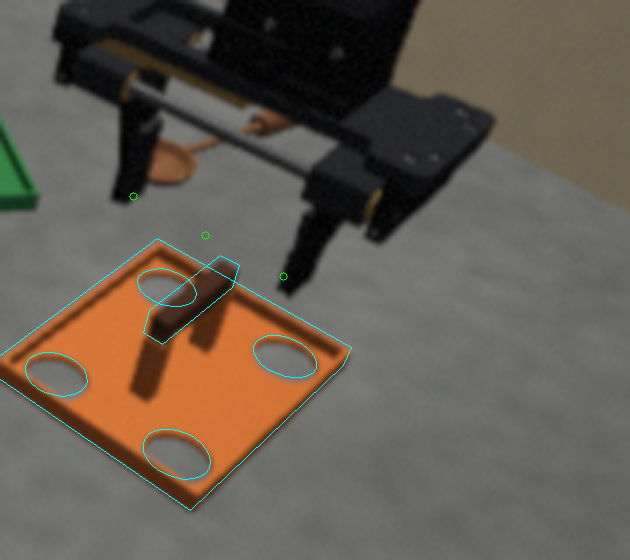

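View pics/chk_top.png

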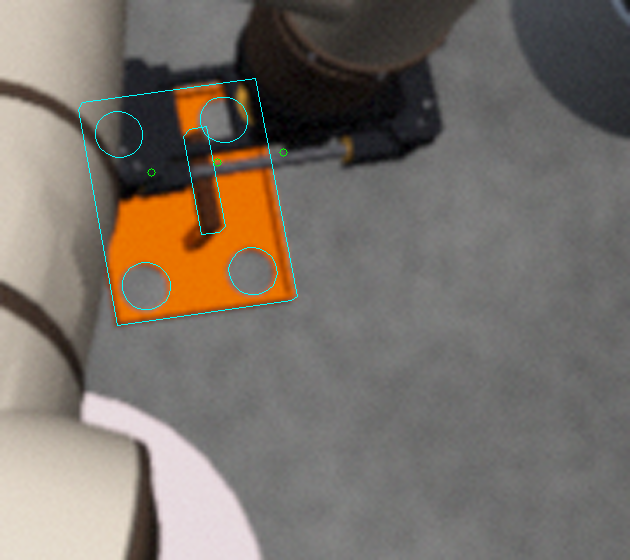

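The TCP falls midway between the fingers and over the handle's middle in both views, so I'll descend.

Request:
play_rows:
  plan:
    - [[1.5,-0.2,0.15,-0.05,0,0],[3.1,-0.25,0.15,-0.05,0,0],[4.7,-0.25,0.15,-0.05,0,0],[6.1,-0.25,0.15,-0.05,0,0],[6.1,-0.25,0.15,-0.05,0,0]]

```text
time_s: 3.82
tcp_pos: [0.5802, -0.3409, 0.0376]
ee_rot: [[-0.003, -0.159, 0.987], [0.001, 0.987, 0.159], [-1.0, 0.002, -0.003]]
wrist_force: [-0.7, 0.4, 0.2]
gripper_width: 0.999
```

```bash
python3 go.py .579 -.3407 .035 7.9 1
```

```text
t 3.825 P [ 0.5802 -0.3409  0.0376] zyaw 9.14 tilt [ 0.1  -0.18] F [-0.66  0.41  0.17] g 0.999 j [-16.7  36.1  -4.2  -0.  -49.9 -64.1]
[0.26, 0.04, -0.11, 0.12, -0.02, -0.01]
```

Request:
play_rows:
  plan:
    - [[0.2,0.03,-0.1,0.12,0,0],[0.2,0.03,-0.1,0.12,0,0]]

```text
time_s: 4.08
tcp_pos: [0.5805, -0.3412, 0.0381]
ee_rot: [[0.001, -0.138, 0.99], [-0.0, 0.99, 0.138], [-1.0, -0.0, 0.001]]
wrist_force: [0.0, -0.6, -0.9]
gripper_width: 0.999
```

Request:
play_rows:
  plan:
    - [[0,0,0,0,0,0],[0,0,0,0,0,0],[0,0,0,0,0,0],[0,0,0,0,0,0],[0,0,0,0,0,0]]
  hand: 0

```text
time_s: 4.7
tcp_pos: [0.5802, -0.3411, 0.0376]
ee_rot: [[0.0, -0.138, 0.99], [-0.0, 0.99, 0.138], [-1.0, -0.0, 0.0]]
wrist_force: [-0.1, -0.4, 0.2]
gripper_width: 0.516
```

Request:
play_rows:
  plan:
    - [[0,0,0,0,0,0],[0,0,0,0,0,0],[0,0,0,0,0,0],[0,0,0,0,0,0],[0,0,0,0,0,0]]
  hand: 0

```text
time_s: 5.32
tcp_pos: [0.5802, -0.3411, 0.0375]
ee_rot: [[-0.0, -0.138, 0.99], [0.0, 0.99, 0.138], [-1.0, 0.0, -0.0]]
wrist_force: [0.6, 0.8, 0.6]
gripper_width: 0.134
```

```bash
python3 go.py .579 -.3407 .035 7.9 1
```

```text
t 5.325 P [ 0.5802 -0.3411  0.0375] zyaw 7.95 tilt [ 0.01 -0.  ] F [0.65 0.75 0.62] g 0.134 j [-16.7  36.1  -4.3  -0.  -49.6 -65.3]
[0.25, 0.05, -0.12, 0.0, -0.0, -0.0]
```

Opening 0.134 × 87 = 11.7 mm, so the jaws are closed on the 12 mm bar. I'll lift gently.

Request:
play_rows:
  plan:
    - [[0,0,0,0,0,0],[-1,0,0,0,0,0],[-2.5,0,0,0,0,0],[-5,0,0,0,0,0],[-8,0,0,0,0,0]]
  hand: 0

```text
time_s: 5.95
tcp_pos: [0.5799, -0.341, 0.1187]
ee_rot: [[-0.001, -0.138, 0.99], [0.0, 0.99, 0.138], [-1.0, 0.0, -0.001]]
wrist_force: [-0.7, -0.5, -2.9]
gripper_width: 0.129
```

Request:
play_rows:
  plan:
    - [[-4,0,0,0,0,0],[-8,0,0,0,0,0],[-12,0,0,0,0,0],[-14.5,0,0,0,0,0],[-14.5,0,0,0,0,0]]
  hand: 0

```text
time_s: 6.58
tcp_pos: [0.5811, -0.3416, 0.2661]
ee_rot: [[0.006, -0.138, 0.99], [-0.002, 0.99, 0.138], [-1.0, -0.003, 0.006]]
wrist_force: [-0.7, 0.3, -3.9]
gripper_width: 0.13
```

```bash
python3 go.py .56 -.08 .27 7.9 5;  python3 - <<'E'
from station import r
import cv2,numpy as np
for n in("side",):
    p,d=r.capture(n); np.savez(f"{n}2.npz",p=p,d=d)
    cv2.imwrite(f"pics/{n}2.png",p)
E
```

```text
t 6.575 P [ 0.5811 -0.3416  0.2661] zyaw 7.96 tilt [-0.18  0.33] F [-0.69  0.34 -3.87] g 0.13 j [-16.7  25.4  12.    0.  -76.2 -65.3]
[-0.09, 5.24, 0.31, 0.0, 0.01, 0.0]
[-0.18, 10.48, 0.61, 0.0, 0.01, 0.01]
[-0.28, 15.72, 0.92, 0.0, 0.02, 0.01]
[-0.37, 20.96, 1.23, 0.0, 0.03, 0.01]
[-0.46, 26.2, 1.54, 0.01, 0.03, 0.02]
```

View pics/side2.png

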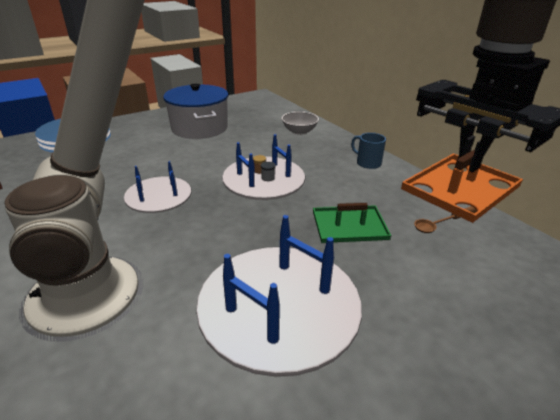

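The tray hangs level in the gripper at side (462,185), with a wrist load of about 3.5 N. I'll carry it over to the stand.

Request:
play_rows:
  plan:
    - [[0,4,0.3,0,0,0],[-0.1,9,0.6,0,0,0],[-0.2,14.5,0.9,0,0,0],[-0.3,20,1.2,0,0,0],[-0.4,25.5,1.5,0,0,0]]
  hand: 0

```text
time_s: 7.25
tcp_pos: [0.5583, -0.0848, 0.2646]
ee_rot: [[-0.004, -0.138, 0.99], [0.0, 0.99, 0.138], [-1.0, 0.001, -0.004]]
wrist_force: [0.4, 0.5, -2.8]
gripper_width: 0.133
```

```bash
python3 go.py .514 .1835 .25 -3.6 5
```

```text
t 7.25 P [ 0.5583 -0.0848  0.2646] zyaw 7.93 tilt [ 0.04 -0.2 ] F [ 0.4   0.53 -2.8 ] g 0.133 j [  7.8  14.7  -4.1  -0.  -71.4 -89.8]
[0.3, 5.44, -0.14, 0.23, -0.0, -0.0]
[0.59, 10.87, -0.27, 0.46, -0.01, -0.0]
[0.89, 16.31, -0.41, 0.69, -0.01, -0.0]
[1.18, 21.74, -0.55, 0.92, -0.02, -0.0]
[1.48, 27.18, -0.69, 1.15, -0.02, -0.0]
```

Request:
play_rows:
  plan:
    - [[0.3,5.4,-0.1,0.25,0,0],[0.6,10.9,-0.3,0.45,0,0],[0.9,16.3,-0.4,0.7,0,0],[1.2,22,-0.5,0.9,0,0],[1.5,27.2,-0.7,1.15,0,0]]
  hand: 0

```text
time_s: 7.88
tcp_pos: [0.5136, 0.1833, 0.2496]
ee_rot: [[-0.003, 0.063, 0.998], [-0.001, 0.998, -0.063], [-1.0, -0.002, -0.003]]
wrist_force: [-0.3, -0.6, -2.3]
gripper_width: 0.13
```

Request:
play_rows:
  plan:
    - [[0,0,0,0,0,0],[0,0,0,0,0,0],[0,0,0,0,0,0]]
  hand: 0

```text
time_s: 8.25
tcp_pos: [0.5151, 0.1808, 0.251]
ee_rot: [[-0.001, 0.063, 0.998], [-0.001, 0.998, -0.063], [-1.0, -0.001, -0.001]]
wrist_force: [-0.9, -0.3, -2.1]
gripper_width: 0.136
```

```bash
python3 go.py .514 .1835 .16 -3.6 5;  python3 - <<'E'
from station import r
import cv2,numpy as np
for n in("side","top"):
    p,d=r.capture(n); np.savez(f"{n}3.npz",p=p,d=d)
s=r.sense()
from fit import *
import json
P,R=s['tcp_pos'],s['ee_rot']
yaw=np.arctan2(R[1,2],R[0,2]); q=np.array([P[0],P[1],P[2]-.0375,yaw])
qs=np.array([.513,.1835,.0115,np.radians(-3.6)])
for n in('side','top'):
    p=np.load(n+'3.npz')['p']; c=proj(n,[[.513,.1835,.12]])[0]; x,y=int(c[0]-85),max(int(c[1]-85),0)
    f=3.5; o=cv2.resize(p[y:y+160,x:x+170],None,fx=f,fy=f,interpolation=2)
    for Q,L,col in((q,TRAY+HOLES+BAR,(255,255,0)),(qs,STAND,(0,255,255))):
      for A in L:
        hl=cv2.convexHull(proj(n,T(A,Q)).astype(np.float32)); cv2.polylines(o,[np.round((hl-[x,y]+.5)*f).astype(np.int32)],True,col,1)
    cv2.imwrite(f'pics/s3_{n}.png',o)
E
```

```text
t 8.25 P [0.5151 0.1808 0.251 ] zyaw -3.62 tilt [-0.05 -0.06] F [-0.88 -0.31 -2.1 ] g 0.136 j [  36.4   13.2   -8.    -0.   -68.8 -130. ]
[1.82, 0.05, -0.02, -0.0, -0.0, 0.0]
[3.64, 0.11, -0.05, -0.0, -0.0, 0.0]
[5.46, 0.16, -0.07, -0.0, -0.0, 0.0]
[7.28, 0.21, -0.09, -0.0, -0.01, 0.0]
[9.1, 0.27, -0.11, -0.0, -0.01, 0.0]
```

View pics/s3_side.png

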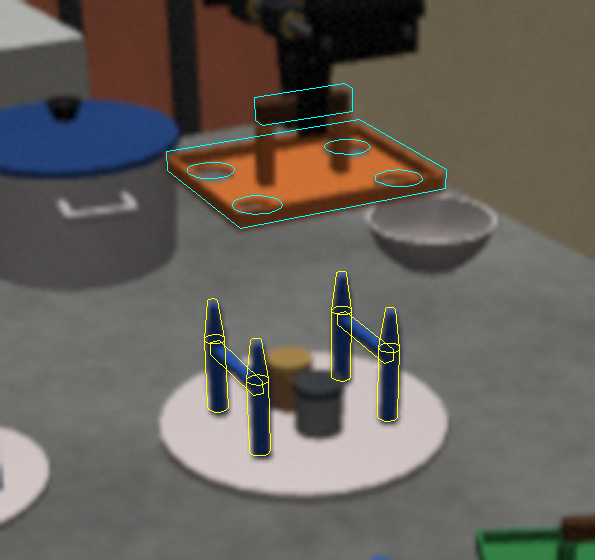

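View pics/s3_top.png

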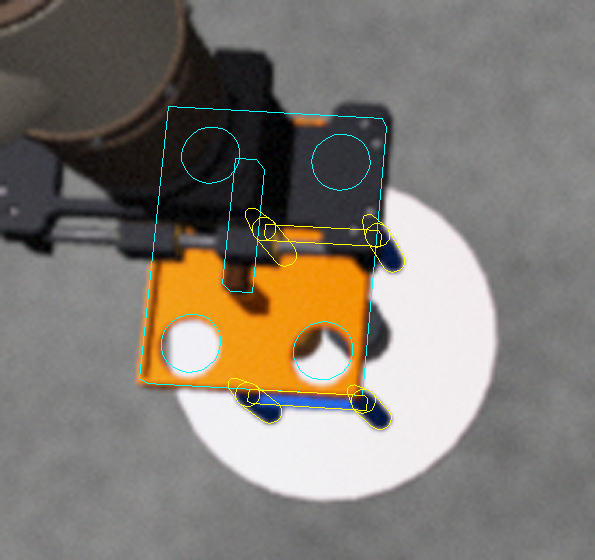

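Predicted outlines match both views. In the top view the tray sits off the stand only through parallax from its height. I'll descend to just above the post tips, which the underside reaches at TCP z ≈ 0.153.

Request:
play_rows:
  plan:
    - [[2,0.25,-0.1,0,0,0],[4,0.25,-0.1,0,0,0],[6,0.25,-0.1,0,0,0],[8.4,0.25,-0.1,0,0,0],[8.4,0.25,-0.1,0,0,0]]
  hand: 0

```text
time_s: 8.98
tcp_pos: [0.5133, 0.1829, 0.1658]
ee_rot: [[-0.004, 0.063, 0.998], [-0.003, 0.998, -0.063], [-1.0, -0.003, -0.004]]
wrist_force: [0.2, -0.4, -3.0]
gripper_width: 0.135
```

```bash
cat > look.py <<'E'
import sys
from station import r
from fit import *
k=sys.argv[1]
for n in("side","top"):
    p,d=r.capture(n); np.savez(f"{n}{k}.npz",p=p,d=d)
s=r.sense()
P,R=s['tcp_pos'],s['ee_rot']
yaw=np.arctan2(R[1,2],R[0,2]); q=np.array([P[0],P[1],P[2]-.0375,yaw])
if len(sys.argv)>2: q=np.array([.513,.1835,.0815,np.radians(-3.6)])
qs=np.array([.513,.1835,.0115,np.radians(-3.6)])
print(P.round(4),s['wrist_force'].round(2))
out=[]
for n in('side','top'):
    p=np.load(n+k+'.npz')['p']; c=proj(n,[[.513,.1835,.1]])[0]; x,y=int(c[0]-65),max(int(c[1]-70),0)
    f=3; o=cv2.resize(p[y:y+140,x:x+130],None,fx=f,fy=f,interpolation=2); raw=o.copy()
    for Q,L,col in((q,TRAY+HOLES+BAR,(255,255,0)),(qs,STAND,(0,255,255))):
      for A in L:
        hl=cv2.convexHull(proj(n,T(A,Q)).astype(np.float32)); cv2.polylines(o,[np.round((hl-[x,y]+.5)*f).astype(np.int32)],True,col,1)
    out.append(o); cv2.imwrite(f'pics/raw{k}_{n}.png',cv2.resize(raw,None,fx=1.4,fy=1.4))
cv2.imwrite(f'pics/s{k}.png',np.hstack(out))
E
python3 go.py .514 .1833 .145 -3.6 2; python3 look.py 4
```

```text
t 8.975 P [0.5133 0.1829 0.1658] zyaw -3.64 tilt [-0.16 -0.23] F [ 0.19 -0.39 -2.95] g 0.135 j [  36.7   17.2  -15.4   -0.   -57.6 -130.3]
[1.04, 0.02, 0.04, -0.0, -0.01, 0.01]
[2.08, 0.05, 0.07, -0.0, -0.02, 0.02]
[0.5151 0.1841 0.1684] [-0.13 -0.76 -2.1 ]
```

View pics/s4.png

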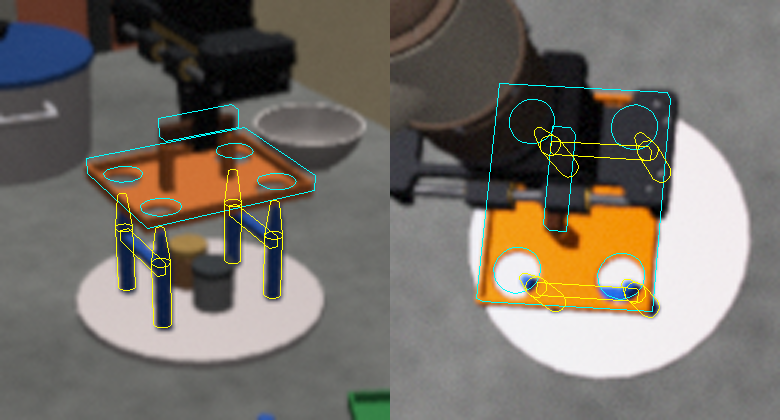

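The tray hovers just above the tips and the tips line up with the holes in both views. I'll lower it slowly, watching the force.

Request:
play_rows:
  plan:
    - [[0.6,-0.08,-0.1,0,0,0],[1.2,-0.08,-0.1,0,0,0],[1.8,-0.08,-0.1,0,0,0],[2.4,-0.08,-0.1,0,0,0],[2.4,-0.08,-0.1,0,0,0]]
  hand: 0

```text
time_s: 9.7
tcp_pos: [0.513, 0.1835, 0.1428]
ee_rot: [[-0.001, 0.062, 0.998], [-0.001, 0.998, -0.062], [-1.0, -0.001, -0.001]]
wrist_force: [-0.0, -0.0, -3.2]
gripper_width: 0.136
```

```bash
python3 go.py .514 .1833 .122 -3.6 2; python3 look.py 5
```

```text
t 9.7 P [0.513  0.1835 0.1428] zyaw -3.55 tilt [-0.05 -0.07] F [-0.01 -0.   -3.2 ] g 0.136 j [  36.7   18.5  -17.3   -0.   -54.3 -130.3]
[1.04, -0.01, 0.05, 0.0, -0.0, 0.0]
[2.08, -0.01, 0.1, 0.01, -0.01, 0.01]
[0.5134 0.1838 0.1435] [ 0.63  0.2  -2.73]
```

View pics/s5.png

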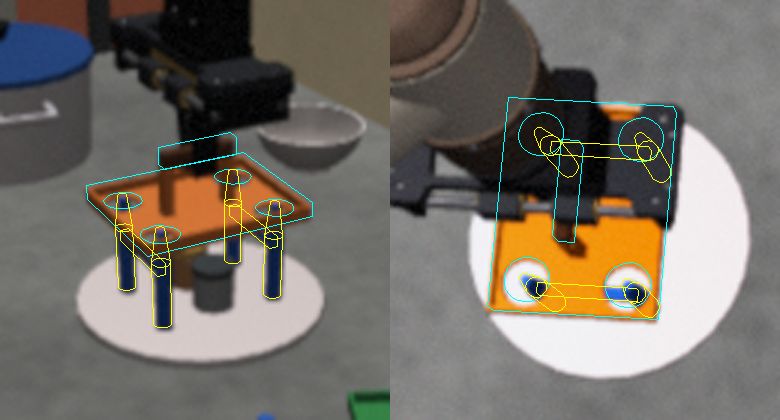

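All four tips are inside their holes (side view), with no contact force. I'll go down to just above the rails, then in small steps until contact.

Request:
play_rows:
  plan:
    - [[0.5,0,0.05,0,0,0],[1.0,0,0.05,0,0,0],[1.5,0,0.05,0,0,0],[2.0,0,0.05,0,0,0],[2.0,0,0.05,0,0,0]]
  hand: 0

```text
time_s: 10.42
tcp_pos: [0.5135, 0.1835, 0.1229]
ee_rot: [[-0.001, 0.062, 0.998], [-0.001, 0.998, -0.062], [-1.0, -0.001, -0.001]]
wrist_force: [0.2, -0.7, -1.2]
gripper_width: 0.132
```

Request:
play_rows:
  plan:
    - [[0.1,0,0,0,0,0],[0.2,0,0,0,0,0],[0.2,0,0,0,0,0]]
  hand: 0

```text
time_s: 10.8
tcp_pos: [0.5139, 0.1837, 0.1216]
ee_rot: [[0.0, 0.062, 0.998], [0.0, 0.998, -0.062], [-1.0, 0.0, 0.0]]
wrist_force: [0.6, -1.5, -2.6]
gripper_width: 0.135
```

```bash
python3 go.py .514 .1833 .1195 -3.6 1; python3 look.py 6
```

```text
t 10.8 P [0.5139 0.1837 0.1216] zyaw -3.55 tilt [0.   0.01] F [ 0.6  -1.55 -2.59] g 0.135 j [  36.7   19.9  -18.8   -0.   -51.3 -130.2]
[0.21, -0.04, 0.02, 0.01, 0.0, -0.0]
[0.5139 0.1837 0.1216] [ 0.26  0.96 -3.24]
```

View pics/s6.png

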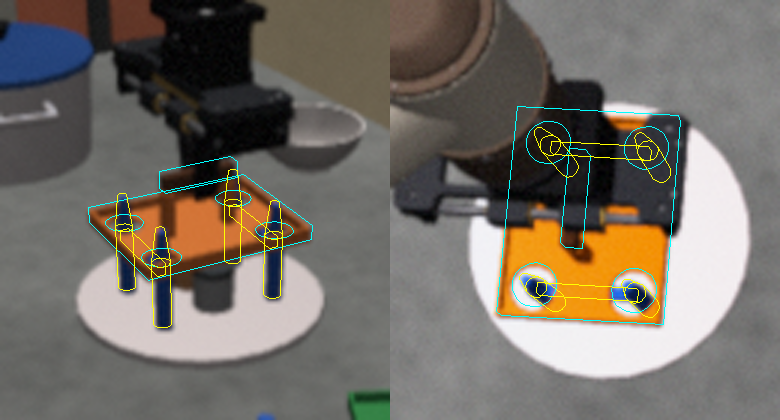

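Still hanging (about -3 N), a couple of mm above the rails. Stepping down 1 mm at a time.

Request:
play_rows:
  plan:
    - [[0.1,0,0,0,0,0],[0.1,0,0,0,0,0],[0.2,0,0,0,0,0],[0.2,0,0,0,0,0]]
  hand: 0

```text
time_s: 11.4
tcp_pos: [0.5139, 0.1837, 0.1196]
ee_rot: [[0.0, 0.062, 0.998], [0.0, 0.998, -0.062], [-1.0, 0.0, 0.0]]
wrist_force: [0.9, 0.1, -2.6]
gripper_width: 0.134
```

Request:
play_rows:
  plan:
    - [[0.1,0,0,0,0,0],[0.1,0,0,0,0,0],[0.1,0,0,0,0,0]]
  hand: 0

```text
time_s: 11.78
tcp_pos: [0.514, 0.1839, 0.1195]
ee_rot: [[0.001, 0.061, 0.998], [0.0, 0.998, -0.061], [-1.0, 0.0, 0.001]]
wrist_force: [-3.4, 0.7, 5.7]
gripper_width: 0.129
```

Contact: the force rose to +5.7 N at TCP z = 0.1195, exactly the predicted rail height. I'll release.

Request:
play_rows:
  plan:
    - [[0,0,0,0,0,0],[0,0,0,0,0,0],[0,0,0,0,0,0],[0,0,0,0,0,0],[0,0,0,0,0,0]]
  hand: 0.6

```text
time_s: 12.4
tcp_pos: [0.5139, 0.1837, 0.1184]
ee_rot: [[-0.0, 0.062, 0.998], [-0.0, 0.998, -0.062], [-1.0, -0.0, -0.0]]
wrist_force: [0.7, -0.3, -0.5]
gripper_width: 0.575
```

Request:
play_rows:
  plan:
    - [[0,0,0,0,0,0],[-1,0,0,0,0,0],[-3,0,0,0,0,0],[-6,0,0,0,0,0],[-10,0,0,0,0,0]]
  hand: 0.6

```text
time_s: 13.02
tcp_pos: [0.5134, 0.1834, 0.2196]
ee_rot: [[-0.001, 0.062, 0.998], [-0.001, 0.998, -0.062], [-1.0, -0.001, -0.001]]
wrist_force: [0.4, -0.1, 1.1]
gripper_width: 0.602
```

```bash
python3 go.py; python3 look.py 7 fin
```

```text
t 13.025 P [0.5134 0.1834 0.2196] zyaw -3.55 tilt [-0.05 -0.06] F [ 0.37 -0.09  1.08] g 0.602 j [  36.7   14.4  -11.1    0.   -64.6 -130.2]
[0.5166 0.1849 0.2244] [-0.04  0.02 -0.  ]
```

View pics/s7.png

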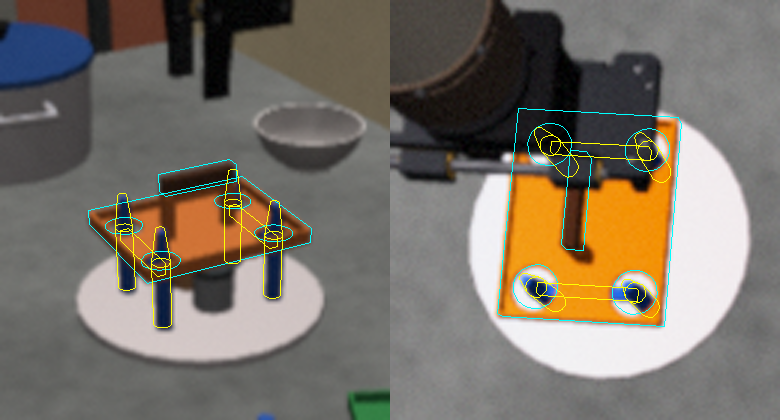

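The tray sits on the rails with the posts up through the holes, and the fingers are clear. I'll move the arm aside for an unobstructed final check.

Request:
play_rows:
  plan:
    - [[-2,-4,0,0,0,0],[-3,-9,0,0,0,0],[-3,-15,0,0,0,0],[-3,-20,0,0,0,0],[-3,-25,0,0,0,0]]

```text
time_s: 13.75
tcp_pos: [0.498, -0.0674, 0.2491]
ee_rot: [[0.001, 0.062, 0.998], [0.0, 0.998, -0.062], [-1.0, 0.0, 0.001]]
wrist_force: [1.4, -0.3, -0.9]
gripper_width: 0.602
```

Request:
play_rows:
  plan:
    - [[0,0,0,0,0,0],[0,0,0,0,0,0],[0,0,0,0,0,0]]

```text
time_s: 14.12
tcp_pos: [0.4986, -0.0649, 0.2486]
ee_rot: [[0.0, 0.06, 0.998], [0.0, 0.998, -0.06], [-1.0, 0.0, 0.0]]
wrist_force: [-0.5, -0.0, 0.2]
gripper_width: 0.599
```

```bash
python3 go.py; python3 look.py 8 fin
python3 - <<'E'
from fit import *
for n in('top','side'):
    a=np.load(n+'8.npz'); W=cloud(n,a['d']); h=hsv(a['p'])
    m=(h[...,0]>=3)&(h[...,0]<=22)&(h[...,1]>170)&near(n,[.513,.1835,.09],40 if n=='side' else 45)
    m=cv2.erode(m.astype(np.uint8),np.ones((3,3)))>0
    q=W[m]; q=q[np.isfinite(q).all(1)&(q[:,2]<.11)&(q[:,2]>.07)]
    A=np.c_[q[:,:2]-[.513,.1835],np.ones(len(q))]; s=np.linalg.lstsq(A,q[:,2],rcond=None)[0]
    print(n,len(q),'z med',np.median(q[:,2]).round(4),'slope deg',np.degrees(s[:2]).round(2),'z0',s[2].round(4))
E
```

```text
t 14.125 P [ 0.4986 -0.0649  0.2486] zyaw -3.46 tilt [0.01 0.01] F [-0.49 -0.01  0.21] g 0.599 j [  11.1    8.9  -13.9   -0.   -67.2 -104.6]
[ 0.4986 -0.0648  0.2486] [-0.45  0.5   0.72]
top 9 z med 0.0859 slope deg [-31.1  -56.03] z0 0.0672
side 753 z med 0.0837 slope deg [-1.14 -1.53] z0 0.0857
```

View pics/s8.png

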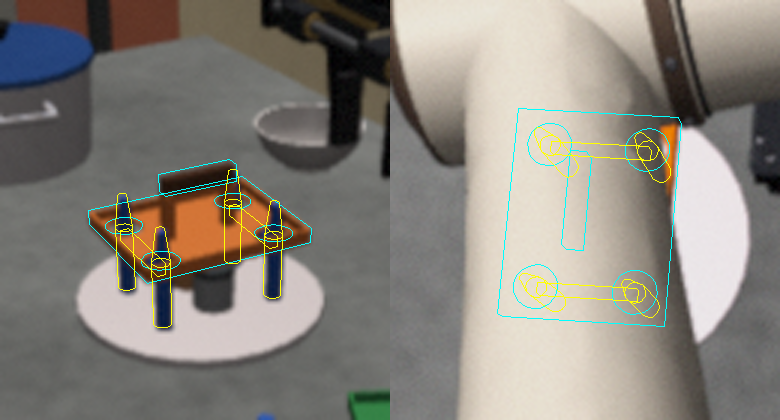

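View pics/raw8_side.png

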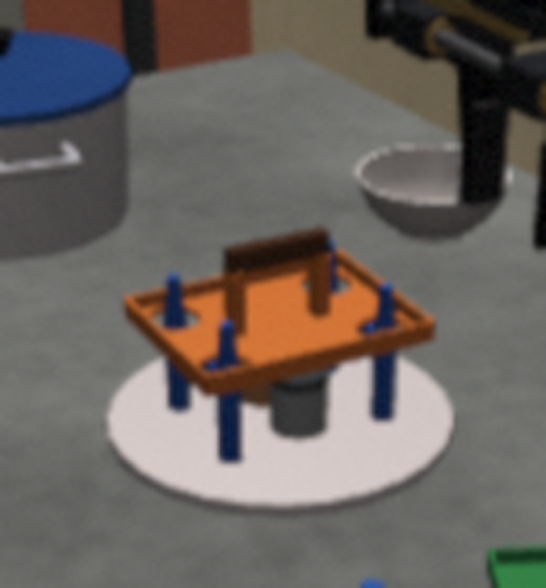

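All four posts are through their holes in the side view; the top view is blocked by the forearm. The side-depth slope mixed rim and floor points, so I'll recheck it using floor points only, and confirm the green tray hasn't moved.

Run:
```python
from fit import *
Q=np.array([.513,.1835,.0815,np.radians(-3.6)])
for n,k in(('top','7'),('side','8')):
    a=np.load(n+k+'.npz'); W=cloud(n,a['d']); h=hsv(a['p'])
    c,s=np.cos(Q[3]),np.sin(Q[3]); L=(W[...,:2]-Q[:2])@np.array([[c,-s],[s,c]])
    m=(h[...,0]>=3)&(h[...,0]<=22)&(h[...,1]>150)&(abs(L[...,0])<.07)&(abs(L[...,1])<.052)&(W[...,2]>.075)&(W[...,2]<.095)
    if n=='side': m&=L[...,0]>-.05
    q=W[m]; A=np.c_[L[m],np.ones(len(q))]; w=np.ones(len(q))
    for _ in range(15):
        sl=np.linalg.lstsq(A*w[:,None],q[:,2]*w,rcond=None)[0]; e=q[:,2]-A@sl; w=1/(1+(e/.0015)**2)
    print(n,len(q),'floor z',sl[2].round(4),'slope deg (tray x,y)',np.degrees(sl[:2]).round(2))
a,b=np.load('top0.npz')['p'],np.load('top7.npz')['p']
for nm,p in(('before',a),('after',b),('side0',np.load('side0.npz')['p']),('side8',np.load('side8.npz')['p'])):
    h=hsv(p); m=(h[...,0]>=50)&(h[...,0]<=75)&(h[...,1]>180)&(h[...,2]>90); v,u=np.nonzero(m); print(nm,len(u),u.mean().round(2),v.mean().round(2))
```

```text
top 1386 floor z 0.0856 slope deg (tray x,y) [ 0.32 -0.09]
side 507 floor z 0.083 slope deg (tray x,y) [-0.16 -0.06]
before 2781 305.98 148.06
after 2791 306.01 148.0
side0 0 nan nan
side8 0 nan nan<stdin>:14: RuntimeWarning: Mean of empty slice.
  ret = ret.dtype.type(ret / rcount)
```

The tray floor is level within 0.3°. It reads 0.0856 m high, matching the expected rail 0.082 + 0.004. The green tray is unmoved, so I'll hand in.

```bash
python3 -c "
from station import r
print(r.finish_job())"
```

```text
the job is handed in; nothing more can be done
None
```

The orange holed tray is on the middle-sized lazy susan, the 230 mm disc with the tin and jar. All four posts come up through its holes and it rests on both rails. I let go, moved the arm clear, and handed the job in at about 14 s of the 42 s limit.

**Checks that agreed:**
- **Contact:** the tray touched the rails at the predicted height (TCP z 0.1195 m), with a wrist force of about 6 N.
- **Level:** the tray floor came out level to within about 0.3° in both cameras. Its height was 0.0856 m by the top camera, against the expected 0.086 m.
- **Green tray:** it has not moved; its position in the top picture changed by less than 0.1 pixel.

**Checks that disagreed or failed:**
- **Floor height, side camera:** it read 0.083 m, about 3 mm low, but that camera reads the bare table about 2–3 mm low too.
- **First slope fit:** the side-view fit gave 1–1.5° because rim points were mixed in, and using floor points only brought it down to 0.16°. The top-view fit of that last look was useless because the forearm blocked the tray, so the top figures come from the look just after release.
- **Green tray, side view:** my colour check found no green pixels there, so only the top view confirms it.

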